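Pull the filter plate of the fume unit for inspection

TASK

Shut the damper on the fume filter unit's duct by turning its handle to the shut stop, then lift the unit's cover flap up and back until it stays open, draw the filter plate out by its tab, and present it upright over the middle of the green cutting mat, its lower edge at least 10 cm above the mat. Finish while still holding it there in the gripper, still and touching nothing else, with the damper shut and the flap open, and leave the other things on the bench where they are.

Things in the scene. Friction and masses are not known exactly. Their poses are not given: they have to be found in the camera images.
- unit: fume filter unit, fixed. Origin on the bench; x away from its front to its fan, y along its duct, z up. White filter box under the flap: x -55..45, y -150..10, rim 112 high, walls 4 (x) and 8 (y). Grey fan housing behind: x 45..145, same y, 100 high. Metal inlet duct, 60 across (flanges 72), along y from 10 to 150 at x 0, axis 55 high; damper handle on top of it at x 0, y 60
- damper (a joint): quarter-turn handle on the duct, upright axis at unit x 0, y 60. rad: 0 = open, arm along the duct (to the unit's +y); 1.571 = shut stop, arm across the duct, pointing to the unit's -x (front). Turns counter-clockwise from above to shut. Stays where left; about 2 N at the lug turns it. Steel arm 14 wide, 102 to 110 high
- damper_lug (a point): grip point of the upright round black lug at the end of the damper arm, on the lug's axis, 60 from the turning axis and 133 above the bench; lug 18 across, 108 to 144 high
- flap (a joint): hinge of the aluminium cover flap over the filter box. rad: 0 = shut, level; grows as the front edge is lifted up and over to the back; stop at 1.95, leaning back past upright. 140 g; falls shut below about 1.3, falls back open by itself above about 1.55. Flap 106 from hinge to front edge, 164 wide, 6 thick
- flap_hinge (a point): middle of the flap's hinge line (parallel to the unit's y), at the back rim of the filter box: unit x = 45, y = -70, 112 high
- flap_knob (a point): centre of the black barrel grip on the flap's upper face, turning with the flap: barrel lies parallel to the hinge, 22 long, 22 across, on a thin stem. Flap shut: 90 in front of the hinge line, 34 above it (28 above the flap's face), midway along the flap's width
- filter: filter plate upright in guides in the filter box; comes out straight up. Grey frame 14 thick (x), 110 wide (y), 70 high; pull tab amid its upper edge 12 thick (x), 24 wide (y), 70 to 102 above the underside. Origin amid the underside; starts at unit x -10, y -70, 5 high, axes as the unit's. About 120 g. Above the frame's upper edge the box is free inside: unit x -51..41, y -142..2
- mat: the green cutting mat with a grid, fixed flat on the bench, 300 (its x) x 220 (its y) x 3 thick; origin under its centre. Cardboard and a marker lie on it
- offcut: bystander: a loose rectangle of brown cardboard, 90 x 70 x 5, lying on the cutting mat; origin under its centre
- marker: bystander: a white felt marker with a blue cap, 120 long, 15 thick, lying on the cutting mat; origin under it
- tape: bystander: a grey roll of tape lying flat, 90 across, 24 high; origin under its centre
- gluestick: bystander: a white standing glue stick, 28 across, 95 high; origin under its centre
- pencilcup: bystander: a grey cup, 76 across, 100 high, with pencils standing to 170; origin under its centre
- glue: bystander: a white glue bottle, 58 across, 150 high; origin under its centre
- scissors: bystander: scissors lying flat, about 190 long, 10 high, green handles; origin under their middle

How it is judged:
On the way, in this order (a step that is already met when the one before it is completed fails the run):
1. the damper is shut while the flap is still down (value of joint damper above 1.43 rad and value of joint flap below 0.3 rad), for 0.2 s.
2. the flap is lifted open past upright, the filter plate still in the box (value of joint flap above 1.6 rad and z of filter in the frame of unit below 0.05 m), for 0.2 s.
3. the filter plate is drawn up clear of the box in the gripper (z of filter in the frame of unit above 0.113 m and contact force between the fingers and filter above 1 N), for 0.1 s.
At the end, for the whole second after the job is handed in: Damper within about 8 degrees of its shut stop, flap open past upright (over 1.6 rad), filter plate held in the fingers, touching nothing else, its middle within 80 mm (level) of the mat's middle, lower edge over 100 mm above the bench, tilted less than about 17 degrees, not moving (value of joint damper above 1.43 rad and value of joint flap above 1.6 rad and horizontal distance between filter and mat below 0.08 m and height (world z) of filter above 0.1 m and angle between filter's own z axis and vertical below 0.3 rad and linear speed of filter below 0.03 m/s and contact force between the fingers and filter above 1 N and contact force between filter and unit below 0.2 N and contact force between filter and mat below 0.2 N and contact force between filter and offcut below 0.2 N and contact force between filter and marker below 0.2 N and contact force between filter and tape below 0.2 N and contact force between filter and gluestick below 0.2 N and contact force between filter and pencilcup below 0.2 N and contact force between filter and glue below 0.2 N and contact force between filter and scissors below 0.2 N); the arm keeps its last pose, push and grip.
It fails at once if a bystander is pushed more than 40 mm away (distance of any of offcut, marker, tape, gluestick, pencilcup, glue, scissors from where it was at the start of the episode above 0.04 m).
It also fails if it takes over 69 s, if anything falls off the work surface, if the arm or the gripper's body presses on something with over 40 N, if the wrist force passes 120 N, or if a joint passes its speed limit or range.

ROBOT

A 6-joint arm with a two-finger parallel gripper is mounted at the origin on the work surface. World frame = base frame: x ahead of the robot, y to its left, z up, the work surface at z = 0. Lengths are in m, angles in rad, forces in N, time in s.
With the tool pointing down it reaches from about 0.4 to 0.825 m from the base axis. Payload 7 kg.
Tool frame: the origin (TCP) lies at the very end of the fingers, on their centre line; the grasp point (between the pads) lies 19 mm behind it; z points along the fingers, x is the direction in which the jaws open and shut, and the axes are right-handed (so a half turn about z gives the same grasp; the last joint's range is limited). The gripper opens to 88 mm and grips with 3 to 60 N. Pads are 19 mm wide; open, the fingers measure 130 mm over their backs; the gripper's body (78 mm by 193 mm) begins 47 mm behind the grasp point.
Start: joints at [1.4, 0.359, 0.012, 0, -1.224, -0.288], TCP at [0.299, 0.605, 0.192] pointing down, gripper open.
Joint ranges: [-3.07, 3.07], [-1.43, 2.12], [-1.02, 1.25], [-3.03, 1.67], [-3.05, -0], [-3.03, 3.03]. Speed limits (rad/s): [2.39, 2.39, 3.01, 3.14, 3.14, 3.14].

INTERFACE

Orientations are given as [roll, pitch, yaw] about the fixed x, y, z axes, in that order (R = Rz(yaw) Ry(pitch) Rx(roll)).
In Python, from station import telemetry, grab_frame, arm, regions_of, pinpoint gives the robot as it stands. The module is installed in compiled form; this text tells all that it offers.
- The arm moves only by the shell command python3 -m inch 'ROWS' [FORCE]. ROWS is text: rows parted by semicolons, each of 7 numbers parted by spaces: the opening, from 0 (shut) to 1 (fully open), then the shift along the world's x, y, z in cm, then the turn, a rotation vector about the world's x, y, z in degrees. A call has 1 to 12 rows; each row is the pose to reach, as a shift and turn from the pose measured when the call began; what a row does not reach only later rows make up. A row lasts 1/8 s, in which the tool goes at most 62.5 mm and 10.7 degrees, less where a joint would pass 70% of its speed; a pose out of reach is approached as far as the arm can. A call with a gripper value outside its range is refused whole. The fingers move at their own pace and stop on an object; FORCE is the grip in N (left out, the last holds). Time passes only in rows, so rows that repeat a pose let the fingers close. It gives the time, the measured TCP pose, the force and the opening at its end, in the units of the state.
- telemetry.get_state(): the state, without advancing time (a new reading comes with each control period).
- grab_frame(name): name is "scene" or "top" or "wrist"; returns a dict with "pixels" (400x640x3 uint8, red, green, blue), "fx", "fy", "cx", "cy" (pixels), "R" (3x3) and "t" (3): a world point X has camera coordinates R X + t. Camera axes: x right, y down, z forward; pixel columns grow to the right and rows downward; lengths in m; the calibration is good to about 2 mm. A picture is of the moment at which its call begins. There is no depth.
- arm.job_done(): hands the job in, once; it reports no verdict.
Trained networks look in the newest picture that a camera, given by its name, has taken for a name from the list of things; names that differ only in an ending like _2 or _b are one class to them, and where a whole thing is asked for, a point or a joint stands for the part that bears it (a point fixed in the world has none). Each returns a list of dicts, best first, with "p" (0 to 1); they miss things now and then, are a little off and sometimes report something else, mostly with a low value. They report only what shows in the picture. A call takes as long as a camera call.
- regions_of(camera, name): "pixels" (400x640 bool, what is visible of it) and "bbox" ([left, top, right, bottom] in pixels, round what is visible of it).
- pinpoint(camera, name): "location" ([column, row] in pixels: a listed point, or the origin of a listed thing).
The state is a dict: "t": time; "q": joint angles; "qd": joint speeds; "joint_efforts": joint torques, N m; "eef_pos": TCP position; "ee_rot": TCP orientation; "force": force on the tool from outside, world axes, zero at the start; "moment": the same for the moment, N m; "width": finger opening in m.
Only numpy, scipy, OpenCV 4.12 (cv2) and the standard library are available. Lean on these libraries where they do the work, as an engineer would, in place of code of your own. Each camera call takes 0.05 s, during which the arm holds its last target. There are 200 camera calls.

## Working session

There is one attempt and no reset: what is moved stays moved. The work goes in short steps, Python scripts to look and compute and a shell command to move; the robot and the scene stay as the last step left them, time stands still between calls to the robot, and variables do not carry over. Pictures are saved under pics/ and viewed, about 8 in all and at most 12, crops included, and the job is handed in when it is done.

```bash
mkdir -p pics; cat > h.py <<'E'
import numpy as np, cv2
from station import telemetry, grab_frame, arm, regions_of, pinpoint
def ray(f,px):
    d=np.array([(px[0]-f["cx"])/f["fx"],(px[1]-f["cy"])/f["fy"],1.0]); R=np.array(f["R"]);t=np.array(f["t"])
    return -R.T@t, R.T@d
def onz(f,px,z):
    o,d=ray(f,px); return o+d*(z-o[2])/d[2]
def tri(rs):
    A=np.zeros((3,3));b=np.zeros(3)
    for o,d in rs:
        d=d/np.linalg.norm(d);P=np.eye(3)-np.outer(d,d);A+=P;b+=P@o
    x=np.linalg.solve(A,b); return x,[np.linalg.norm(np.cross(x-o,d/np.linalg.norm(d))) for o,d in rs]
def proj(f,X):
    c=np.array(f["R"])@X+np.array(f["t"]); return np.array([f["fx"]*c[0]/c[2]+f["cx"],f["fy"]*c[1]/c[2]+f["cy"]])
def save(f,n): cv2.imwrite("pics/"+n,np.ascontiguousarray(f["pixels"][:,:,::-1]))
E
python3 - <<'E'
from h import *
np.set_printoptions(precision=4,suppress=True)
F={c:grab_frame(c) for c in("scene","top")}
for c in F: save(F[c],c+"0.png")
for n in["unit","damper_lug","flap_hinge","flap_knob","filter","mat","offcut","marker","tape","gluestick","pencilcup","glue","scissors"]:
    r=[]
    for c in F:
        p=pinpoint(c,n)
        if p: r.append((c,p[0]["p"],p[0]["location"]))
    s=[(c,round(p,2),np.round(l)) for c,p,l in r]
    print(n,s, tri([ray(F[c],l) for c,_,l in r]) if len(r)>1 else "", *[onz(F[c],l,0) for c,_,l in r])
s=telemetry.get_state();print(s["t"],s["eef_pos"],s["ee_rot"],s["width"])
cv2.imwrite("pics/both.png",np.vstack([F[c]["pixels"][:,:,::-1] for c in F])[:,:][::1])
E
```

```text
unit [('scene', 0.57, array([283., 178.])), ('top', 0.64, array([391., 200.]))] (array([ 0.5768, -0.2296, -0.0043]), [np.float64(0.001558620958637877), np.float64(0.0015586209586380992)]) [ 0.5779 -0.2257  0.    ] [ 0.5774 -0.2302  0.    ]
damper_lug [('scene', 0.47, array([308., 163.])), ('top', 0.5, array([366., 213.]))] (array([ 0.5237, -0.1366,  0.1174]), [np.float64(0.0019026125574814717), np.float64(0.001902612557481437)]) [ 0.4607 -0.2083  0.    ] [ 0.5325 -0.1463  0.    ]
flap_hinge [('scene', 0.95, array([259., 156.])), ('top', 0.82, array([419., 175.]))] (array([ 0.6365, -0.2918,  0.1239]), [np.float64(0.011380615461596062), np.float64(0.011380615461596001)]) [ 0.5757 -0.3734  0.    ] [ 0.6651 -0.3265  0.    ]
flap_knob [('scene', 0.79, array([271., 134.])), ('top', 0.69, array([427., 206.]))] (array([ 0.5435, -0.3151,  0.15  ]), [np.float64(0.0019483284631433716), np.float64(0.0019483284631433854)]) [ 0.4608 -0.4328  0.    ] [ 0.5602 -0.3502  0.    ]
filter [] 
mat [('scene', 0.59, array([389., 243.]))]  [0.5121 0.2379 0.    ]
offcut [('scene', 0.82, array([388., 262.])), 
[... 995 characters left out ...]
 0.7731, -0.062 ,  0.0053]), [np.float64(0.0017155524269499992), np.float64(0.0017155524269500924)]) [ 0.7707 -0.063   0.    ] [ 0.7755 -0.0635  0.    ]
glue [('scene', 0.94, array([479., 286.])), ('top', 0.72, array([161., 240.]))] (array([0.4359, 0.5346, 0.0077]), [np.float64(0.004500432311179754), np.float64(0.0045004323111797456)]) [0.429  0.5391 0.    ] [0.4378 0.5328 0.    ]
scissors [('scene', 0.61, array([255., 119.])), ('top', 0.75, array([484., 239.]))] (array([ 0.4529, -0.5402,  0.0037]), [np.float64(0.003733487619297014), np.float64(0.0037334876192970236)]) [ 0.4528 -0.547   0.    ] [ 0.4505 -0.5385  0.    ]
1.4 [0.2989 0.6052 0.1918] [ 3.1416 -0.     -2.0296] 0.08778107301020804
```

View pics/scene0.png

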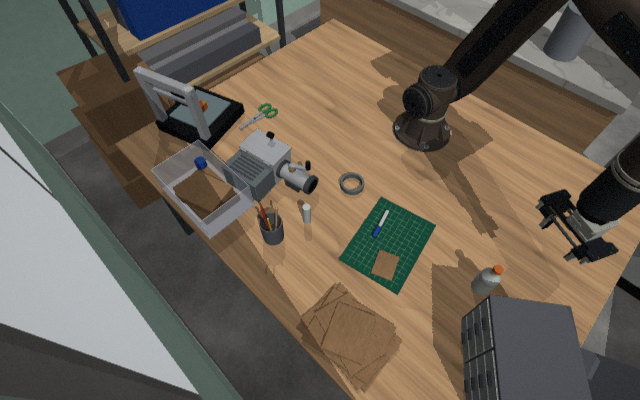

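View pics/top0.png

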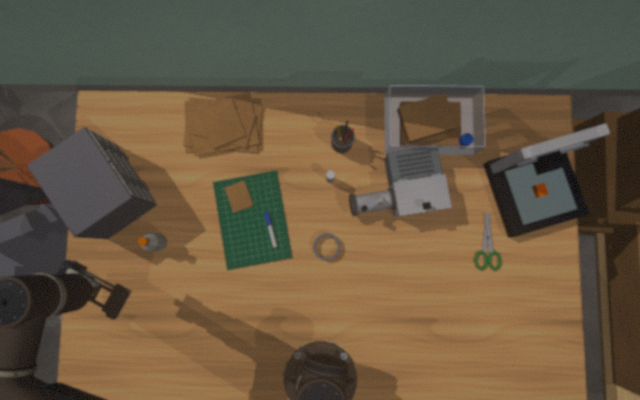

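```bash
python3 - <<'E'
from h import *
a=cv2.imread("pics/scene0.png")[115:205,215:335];b=cv2.imread("pics/top0.png")[130:225,340:460]
a=cv2.resize(a,(600,450),interpolation=2);b=cv2.resize(b,(600,475),interpolation=2)
cv2.imwrite("pics/c1.png",np.hstack([a[:450],b[:450]])[:, :]); 
i=cv2.imread("pics/c1.png");cv2.imwrite("pics/c1.png",cv2.resize(i,(800,300)))
np.set_printoptions(precision=4,suppress=True)
for c in("scene","top"):
    f=grab_frame(c);h=cv2.cvtColor(np.ascontiguousarray(f["pixels"]),cv2.COLOR_RGB2HSV)
    m=cv2.inRange(h,(60,90,40),(90,255,200));m=cv2.morphologyEx(m,cv2.MORPH_OPEN,np.ones((3,3)));cs,_=cv2.findContours(m,0,2);k=max(cs,key=cv2.contourArea)
    P=np.array([onz(f,p[0],0.003)[:2] for p in cv2.convexHull(k)],np.float32);print(c,cv2.minAreaRect(P))
    for n in("unit","damper_lug","flap_knob","flap_hinge"):
      r=regions_of(c,n); print(n,[(round(x["p"],2),np.round(x["bbox"])) for x in r[:2]])
E
```

```text
scene ((0.509423017501831, 0.23327723145484924), (0.29702332615852356, 0.21820080280303955), 11.262232780456543)
unit [(0.85, array([223., 129., 317., 204.]))]
damper_lug [(0.46, array([291., 161., 312., 173.]))]
flap_knob [(0.59, array([239., 126., 292., 165.]))]
flap_hinge [(0.61, array([241., 130., 289., 166.]))]
top ((0.5082202553749084, 0.23224982619285583), (0.28774407505989075, 0.20854927599430084), 11.415290832519531)
unit [(0.56, array([347., 150., 452., 217.])), (0.21, array([137., 230., 165., 252.]))]
damper_lug []
flap_knob [(0.9, array([396., 176., 449., 215.])), (0.65, array([261., 212., 279., 248.]))]
flap_hinge [(0.89, array([392., 173., 453., 218.])), (0.65, array([347., 150., 449., 217.]))]
```

View pics/c1.png

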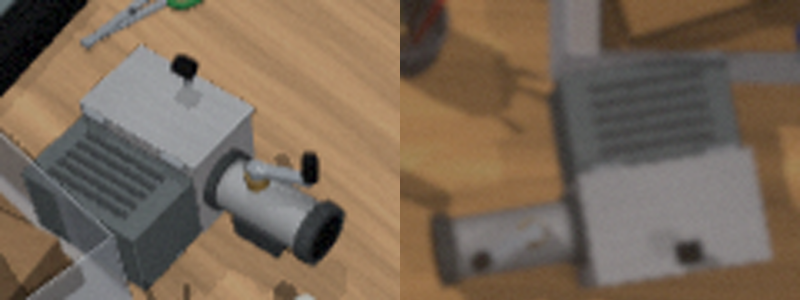

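```bash
python3 -m inch '1 0 0 6 0 0 0; 1 0 0 12 0 0 5; 1 6 -10 18 0 0 10; 1 10 -20 18 0 0 15; 1 15 -80 18 0 0 35; 1 15 -80 18 0 0 35; 1 15 -80 18 0 0 35; 1 15 -80 18 0 0 35; 1 15 -80 18 0 0 35; 1 15 -80 18 0 0 35; 1 15 -80 18 0 0 35; 1 15 -80 18 0 0 35'; python3 -m inch '1 0 0 0 0 0 0;1 0 0 0 0 0 0;1 0 0 0 0 0 0'
```

```text
t: 3.4
eef_pos: [0.4211, 0.0048, 0.3668]
ee_rot: [-3.14, 0.001, -1.418]
force: [1.9, 0.4, 0.1]
width: 0.088
t: 3.78
eef_pos: [0.421, 0.0058, 0.3667]
ee_rot: [-3.14, 0.001, -1.416]
force: [0.1, 0.4, -0.6]
width: 0.0875
```

```bash
python3 -m inch '1 4 -15 0 0 0 0;1 4 -20 0 0 0 0;1 4 -20 0 0 0 0;1 4 -20 0 0 0 0;1 4 -20 0 0 0 0;1 4 -20 0 0 0 0'; cat > look.py <<'E'
from h import *
import sys
np.set_printoptions(precision=4,suppress=True)
f=grab_frame("wrist");save(f,sys.argv[1]);s=telemetry.get_state();print(s["t"],s["eef_pos"],s["ee_rot"])
for n in sys.argv[2:]:
    n,z=n.split(":")
    for p in pinpoint("wrist",n)[:2]: print(n,round(p["p"],2),np.round(p["location"]),onz(f,p["location"],float(z)))
E
python3 look.py w1.png unit:0 damper_lug:.133 flap_knob:.146 flap_hinge:.112
```

```text
t: 4.53
eef_pos: [0.4613, -0.1927, 0.3667]
ee_rot: [-3.14, 0.001, -1.414]
force: [-0.5, 0.1, -0.0]
width: 0.0873
4.575 [ 0.4613 -0.1927  0.3669] [-3.1394  0.0008 -1.4141]
unit 0.77 [357.  92.] [ 0.5747 -0.2416  0.    ]
flap_knob 0.94 [427. 116.] [ 0.548 -0.319  0.146]
flap_hinge 0.59 [423.  46.] [ 0.6339 -0.3048  0.112 ]
```

View pics/w1.png

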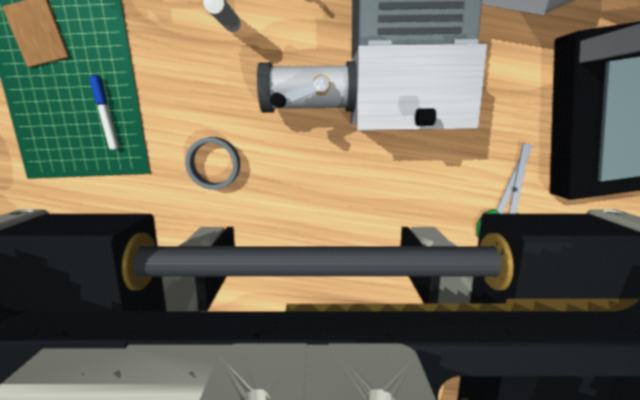

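```bash
python3 - <<'E'
from h import *
np.set_printoptions(precision=4,suppress=True)
f=grab_frame("wrist")
P={k:onz(f,p,z) for k,p,z in[("lug",(278,100),.140),("axis",(321,84),.115),("knob",(426,117),.15),("fl",(361,130),.118),("fr",(482,128),.118),("bl",(359,43),.118),("br",(487,43),.118)]}
for k in P: print(k,P[k])
from scipy.optimize import least_squares
obs=[("knob",-.045,-.070),("axis",0,.06),("fl",-.061,.012),("fr",-.061,-.152)]
def m(p,x,y):
    c,s=np.cos(p[2]),np.sin(p[2]);return np.array([p[0]+c*x-s*y,p[1]+s*x+c*y])
r=least_squares(lambda p:np.hstack([m(p,x,y)-P[k][:2] for k,x,y in obs]),[.577,-.235,.15])
p=r.x;print(p,r.fun*1000)
for n,x,y in[("lug_end",-.06,.06),("knob",-.045,-.07),("hinge",.045,-.07),("filter",-.01,-.07),("axis",0,.06)]:print(n,m(p,x,y))
c,s=np.cos(p[2]),np.sin(p[2]);d=P["lug"][:2]-m(p,0,.06);l=np.array([c*d[0]+s*d[1],-s*d[0]+c*d[1]]);print("lug local",l,np.hypot(*l),"a",np.arctan2(-l[0],l[1]))
E
```

```text
lug [ 0.5381 -0.1312  0.14  ]
axis [ 0.5677 -0.1818  0.115 ]
knob [ 0.5459 -0.3175  0.15  ]
fl [ 0.5172 -0.2447  0.118 ]
fr [ 0.545  -0.4065  0.118 ]
bl [ 0.6238 -0.222   0.118 ]
br [ 0.6488 -0.3834  0.118 ]
[ 0.5783 -0.2433  0.1793] [ 0.6689 -2.6684 -0.0552 -2.4831 -1.0615  2.3729  0.4478  2.7786]
lug_end [ 0.5086 -0.1949]
knob [ 0.5465 -0.3202]
hinge [ 0.6351 -0.3041]
filter [ 0.581  -0.3139]
axis [ 0.5676 -0.1842]
lug local [-0.0196  0.0575] 0.06075987369624104 a 0.3284451740348274
```

```bash
python3 -m inch '0.55 4 3 -6 0 0 1;0.55 7.7 6.1 -12 0 0 1;0.55 7.7 6.1 -17 0 0 1;0.55 7.7 6.1 -20 0 0 1;0.55 7.7 6.1 -23 0 0 1;0.55 7.7 6.1 -24.9 0 0 1;0.55 7.7 6.1 -24.9 0 0 1;0 7.7 6.1 -24.9 0 0 1;0 7.7 6.1 -24.9 0 0 1;0 7.7 6.1 -24.9 0 0 1;0 7.7 6.1 -24.9 0 0 1' 15; python3 look.py w2.png damper_lug:.133
```

```text
t: 6.2
eef_pos: [0.5383, -0.1325, 0.1184]
ee_rot: [-3.139, 0.001, -1.398]
force: [0.2, -0.4, 1.2]
width: 0.0139
6.25 [ 0.5382 -0.1325  0.1183] [-3.1387  0.0006 -1.3976]
damper_lug 0.78 [313. 232.] [ 0.5367 -0.1299  0.133 ]
```

```bash
python3 -m inch '0 0 0 0 0 0 0;0 0 0 0 0 0 0'
```

```text
t: 6.55
eef_pos: [0.5381, -0.1325, 0.1182]
ee_rot: [-3.139, 0.001, -1.398]
force: [-0.2, -0.7, 0.5]
width: 0.0003
```

View pics/w2.png

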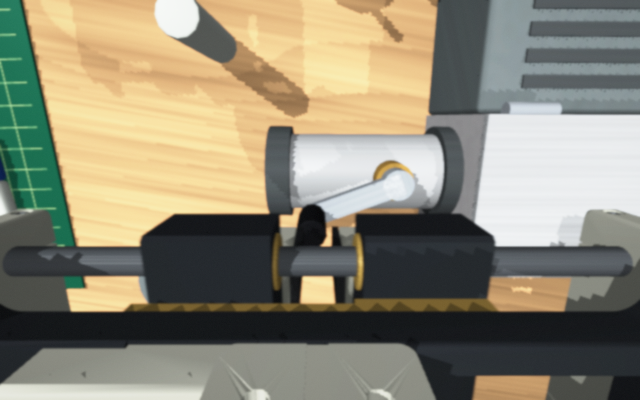

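```bash
python3 - <<'E'
from h import *
np.set_printoptions(precision=4,suppress=True)
f=grab_frame("wrist")
for k,p,z in[("lugtop",(316,212),.144),("lugmid",(310,228),.126),("axis",(398,184),.112),("axisduct",(392,180),.09)]: print(k,onz(f,p,z))
s=telemetry.get_state();print(proj(f,np.array(s["eef_pos"])),proj(f,np.array(s["eef_pos"])+[0,0,.019]),-np.array(f["R"]).T@f["t"])
F={c:grab_frame(c) for c in("scene","top")}
r=[(c,pinpoint(c,"damper_lug")) for c in F]; print([(c,p[0]["p"],p[0]["location"],onz(F[c],p[0]["location"],.133)) for c,p in r if p])
E
```

```text
lugtop [ 0.5522 -0.1293  0.144 ]
lugmid [ 0.5361 -0.1283  0.126 ]
axis [ 0.5699 -0.1792  0.112 ]
axisduct [ 0.5685 -0.1808  0.09  ]
[317.3075 221.9735] [317.3194 232.4742] [ 0.6021 -0.1214  0.3111]
[('scene', 0.56, [309.8, 163.4], array([ 0.5307, -0.1245,  0.133 ]))]
```

```bash
python3 -m inch '0.55 0 0 0 0 0 0;0.55 0 0 0 0 0 0;0.55 0 0 4 0 0 0;0.55 -4 0 6 0 0 0;0.55 -4 0 6 0 0 0;0.55 -4 0 6 0 0 0'; python3 look.py w3.png damper_lug:.133; python3 -c "
import cv2
i=cv2.imread('pics/w3.png')[100:320,180:480];cv2.imwrite('pics/w3c.png',cv2.resize(i,None,fx=2,fy=2))"
```

```text
t: 7.55
eef_pos: [0.4983, -0.1324, 0.1783]
ee_rot: [-3.138, 0.001, -1.398]
force: [0.3, -0.5, -0.8]
width: 0.0474
7.6 [ 0.4983 -0.1324  0.1778] [-3.1392  0.0007 -1.3976]
damper_lug 0.76 [321. 152.] [ 0.5378 -0.1283  0.133 ]
```

View pics/w3c.png

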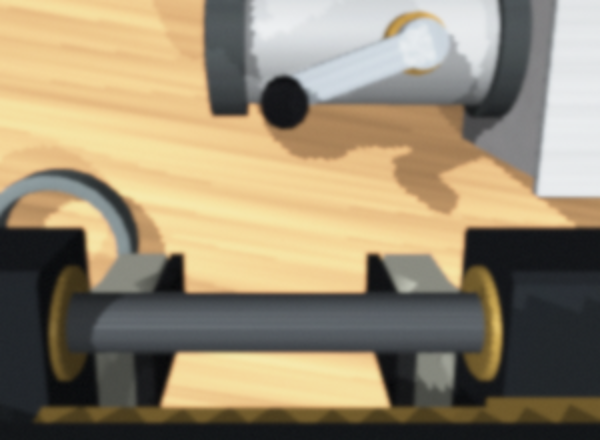

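```bash
python3 - <<'E'
from h import *
from scipy.spatial.transform import Rotation as Ro
np.set_printoptions(precision=4,suppress=True)
f=grab_frame("wrist");s=telemetry.get_state()
T=Ro.from_euler("xyz",s["ee_rot"]).as_matrix();e=np.array(s["eef_pos"]);w=s["width"]/2
print(f["fx"],f["cx"],f["cy"],-np.array(f["R"]).T@f["t"]);print("cam axes in tool\n",np.array(f["R"])@T)
for y in(-.0095,.0095):
  for x in (-w,w): print("tip",x,y,proj(f,e+T@[x,y,0]),"z-40:",proj(f,e+T@[x,y,-.04]))
# rig: w1 camera
R1=Ro.from_euler("xyz",[-3.1394,.0008,-1.4141]).as_matrix();e1=np.array([.4613,-.1927,.3669])
RcT=np.array(f["R"])@T; c=T.T@((-np.array(f["R"]).T@f["t"])-e)
def r(Rt,e,p):
    d=np.array([(p[0]-f["cx"])/f["fx"],(p[1]-f["cy"])/f["fy"],1]);return e+Rt@c,Rt@(RcT.T@d)
a=r(R1,e1,(278,99.5));b=r(T,e,(322.5,151));print(tri([a,b]))
print(tri([r(R1,e1,(321,84)),r(T,e,(388,120.5))]))
F={k:grab_frame(k) for k in("scene","top")}
for k in F:
  print(k,proj(F[k],np.array([.5385,-.129,.144])),proj(F[k],np.array([.5385,-.129,.108])),proj(F[k],np.array([.5676,-.184,.110])),proj(F[k],e))
  g=F[k]["pixels"][:,:,::-1]; q=proj(F[k],np.array([.5385,-.129,.13])).astype(int);cv2.imwrite(f"pics/q{k}.png",cv2.resize(g[q[1]-30:q[1]+30,q[0]-40:q[0]+40],(640,480),interpolation=2));print(q)
a=cv2.imread("pics/qscene.png");b=cv2.imread("pics/qtop.png");cv2.imwrite("pics/q.png",cv2.resize(np.hstack([a,b]),(800,300)))
E
```

```text
318.5542915194834 317.17477700882205 196.55183507746344 [ 0.5625 -0.1213  0.3705]
cam axes in tool
 [[ 1.      0.0025 -0.0005]
 [-0.0025  0.9695 -0.2449]
 [-0.0001  0.2449  0.9696]]
tip -0.02411213717828297 -0.0095 [279.0685 207.7   ] z-40: [269.9876 229.6341]
tip 0.02411213717828297 -0.0095 [355.5894 207.5081] z-40: [364.8303 229.3967]
tip -0.02411213717828297 0.0095 [280.0039 236.0157] z-40: [271.3943 263.9277]
tip 0.02411213717828297 0.0095 [354.7914 235.8287] z-40: [363.5885 263.6977]
(array([ 0.5389, -0.1295,  0.1336]), [np.float64(0.00019043725795285404), np.float64(0.00019043725795267686)])
(array([ 0.5697, -0.1809,  0.0936]), [np.float64(0.0002566518376957108), np.float64(0.0002566518376957073)])
scene [307.2011 161.9338] [307.4943 168.3815] [290.8337 164.0136] [314.6439 148.7017]
[307 164]
top [364.3242 207.3828] [363.2477 208.4979] [380.9804 199.3293] [366.547  219.8335]
[363 207]
```

View pics/q.png

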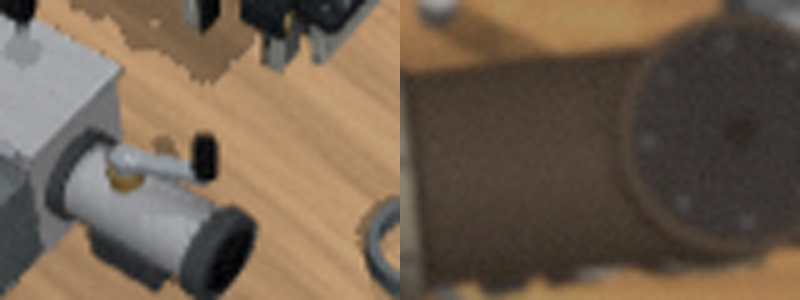

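```bash
python3 -m inch '0.55 4 0.3 -1 0 0 0;0.55 4 0.3 -5 0 0 0;0.55 4 0.3 -7.5 0 0 0;0.55 4 0.3 -8.8 0 0 0;0.55 4 0.3 -8.8 0 0 0;0 4 0.3 -8.8 0 0 0;0 4 0.3 -8.8 0 0 0;0 4 0.3 -8.8 0 0 0;0 4 0.3 -8.8 0 0 0;0 4 0.3 -8.8 0 0 0;0 4 0.3 -8.8 0 0 0'
```

```text
t: 9.18
eef_pos: [0.5383, -0.129, 0.0898]
ee_rot: [-3.14, 0.001, -1.397]
force: [-2.2, 4.9, 5.8]
width: 0.0174
```

```bash
python3 -m inch '0 -0.6 -0.4 0 0 0 0;0 -1.15 -0.85 0 0 0 0;0 -1.65 -1.4 0 0 0 0;0 -2.1 -2 0 0 0 0;0 -2.5 -2.6 0 0 0 0;0 -2.75 -3.3 0 0 0 0;0 -2.95 -4 0 0 0 0;0 -3.05 -4.8 0 0 0 0;0 -3.05 -5.6 0 0 0 0;0 -3 -6.2 0 0 0 0;0 -3 -6.5 0 0 0 0;0 -3 -6.5 0 0 0 0'
```

```text
t: 10.68
eef_pos: [0.5059, -0.1917, 0.0892]
ee_rot: [3.14, 0.005, -1.398]
force: [-7.8, 15.7, 6.7]
width: 0.0172
```

```bash
python3 -m inch '0.55 0 0.3 0 0 0 0;0.55 0 0.3 0 0 0 0;0.55 0 0.3 5 0 0 0;0.55 -2 -3 10 0 0 0;0.55 -3 -10 15 0 0 0;0.55 -3 -10 15 0 0 0;0.55 -3 -10 15 0 0 0;0.55 -3 -10 15 0 0 0'; python3 look.py w4.png damper_lug:.133 flap_knob:.146 flap_hinge:.112
```

```text
t: 11.68
eef_pos: [0.4755, -0.2914, 0.2383]
ee_rot: [3.139, 0.006, -1.399]
force: [-0.3, 0.6, -0.7]
width: 0.048
11.725 [ 0.4756 -0.2911  0.2382] [ 3.1389  0.0061 -1.3982]
damper_lug 0.86 [215. 131.] [ 0.5105 -0.1893  0.133 ]
flap_knob 0.72 [360. 115.] [ 0.547 -0.316  0.146]
flap_hinge 0.77 [357.   9.] [ 0.6372 -0.2993  0.112 ]
```

View pics/w4.png

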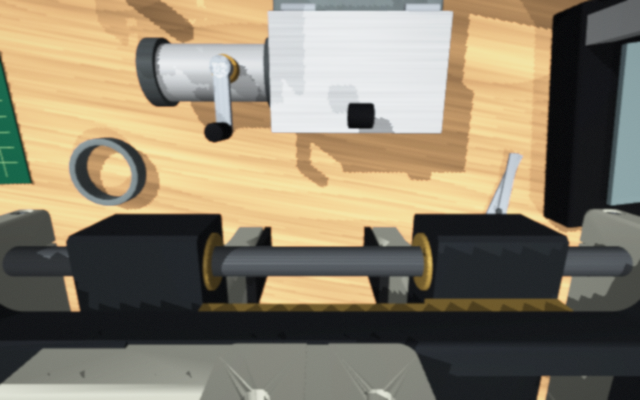

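```bash
python3 -m inch '0.55 5 -2 -3 0 0 0;0.55 7.1 -2.7 -7 0 0 0;0.55 7.1 -2.7 -10 0 0 0;0.55 7.1 -2.7 -13 0 0 0;0.55 7.1 -2.7 -14.1 0 0 0;0.55 7.1 -2.7 -14.1 0 0 0;0 7.1 -2.7 -14.1 0 0 0;0 7.1 -2.7 -14.1 0 0 0;0 7.1 -2.7 -14.1 0 0 0;0 7.1 -2.7 -14.1 0 0 0;0 7.1 -2.7 -14.1 0 0 0' 15
```

```text
t: 13.25
eef_pos: [0.5469, -0.316, 0.0984]
ee_rot: [3.14, 0.008, -1.397]
force: [-1.5, 10.8, 6.4]
width: 0.0219
```

```bash
python3 -m inch '0 0.37 0.27 0.88 0 0 0;0 0.84 0.35 1.72 0 0 0;0 1.39 0.45 2.51 0 0 0;0 2 0.56 3.24 0 0 0;0 2.69 0.69 3.9 0 0 0;0 3.43 0.82 4.49 0 0 0;0 4.24 0.97 5 0 0 0;0 4.75 1.06 5.44 -0.7 3.9 0;0 5.3 1.16 5.81 -1.4 7.9 0;0 5.93 1.27 6.11 -2 11.3 0;0 5.93 1.27 6.11 -2 11.3 0'
```

```text
t: 14.62
eef_pos: [0.6073, -0.3057, 0.1604]
ee_rot: [2.938, 0.003, -1.398]
force: [-0.2, -8.0, 1.3]
width: 0.0221
```

```bash
python3 -m inch '0 0.59 0.17 0.11 -0.5 2.8 0;0 1.3 0.3 0.24 -1 5.6 0;0 2.02 0.43 0.28 -1.5 8.5 0;0 2.73 0.56 0.24 -2 11.3 0;0 3.43 0.68 0.11 -2.5 14.1 0;0 4.11 0.81 -0.1 -3 16.9 0;0 4.7 0.9 -0.35 -3.3 18.3 0;0 5.17 1 -0.63 -3.6 19.7 0;0 5.5 1.05 -0.85 -3.8 21.2 0;0 5.76 1.1 -1.03 -4 22.6 0;0 5.76 1.1 -1.03 -4 22.6 0'
```

```text
t: 16.0
eef_pos: [0.6658, -0.296, 0.1505]
ee_rot: [2.538, -0.001, -1.399]
force: [0.8, -6.1, 2.0]
width: 0.0219
```

```bash
python3 -m inch '0.6 0 0 0 0 0 0;0.6 0 0 0 0 0 0;0.6 1 0.2 1.6 0 0 0;0.6 2.8 0.5 4.2 0 0 0;0.6 4.5 0.8 7 0 0 0;0.6 3 0.5 12 1.8 -10 0;0.6 -2 -0.5 16 3.6 -20 0;0.6 -8 -1.3 17 5.4 -30 0;0.6 -14 -2.2 15 6.1 -33.9 0;0.6 -17 -2.8 14 6.1 -33.9 0;0.6 -17 -2.8 14 6.1 -33.9 0;0.6 -17 -2.8 14 6.1 -33.9 0'; python3 look.py w5.png damper_lug:.133 flap_knob:.19 filter:.005 flap_hinge:.112
```

```text
t: 17.5
eef_pos: [0.4961, -0.3239, 0.2912]
ee_rot: [3.14, 0.003, -1.399]
force: [0.5, 0.6, 0.4]
width: 0.0525
17.55 [ 0.4966 -0.3238  0.2908] [ 3.1397  0.003  -1.3981]
damper_lug 0.87 [197. 144.] [ 0.5089 -0.1881  0.133 ]
filter 0.77 [320. 100.] [ 0.5828 -0.3131  0.005 ]
flap_hinge 0.91 [319.  42.] [ 0.6367 -0.3017  0.112 ]
```

View pics/w5.png

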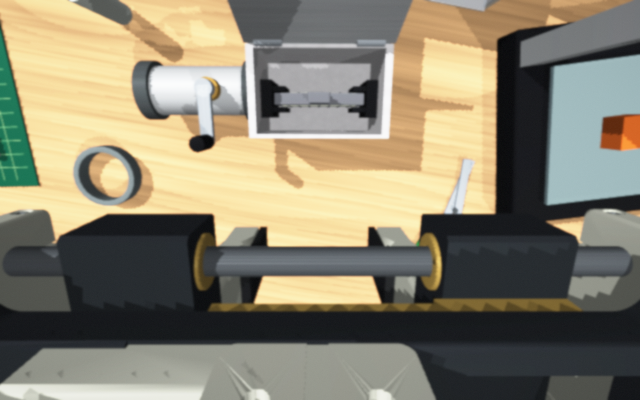

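```bash
python3 - <<'E'
from h import *
f=grab_frame("wrist");print(onz(f,(320,97),.107),onz(f,(320,101),.09))
E
python3 -m inch '0.5 4 0.5 -4 0 0 0;0.5 8.6 1 -8 0 0 0;0.5 8.6 1 -12 0 0 0;0.5 8.6 1 -16 0 0 0;0.5 8.6 1 -19 0 0 0;0.5 8.6 1 -19 0 0 0'
```

```text
[ 0.581487   -0.31161822  0.107     ] [ 0.5779224  -0.31233547  0.09      ]
t: 18.55
eef_pos: [0.5811, -0.313, 0.0967]
ee_rot: [3.133, 0.006, -1.398]
force: [-0.0, -0.9, 0.7]
width: 0.0439
```

```bash
python3 -m inch '0.5 0 0 -2 0 0 0;0.5 0 0 -3.5 0 0 0;0.5 0 0 -4.4 0 0 0;0.5 0 0 -4.4 0 0 0;0 0 0 -4.4 0 0 0;0 0 0 -4.4 0 0 0;0 0 0 -4.4 0 0 0;0 0 0 -4.4 0 0 0;0 0 0 -4.4 0 0 0' 40
```

```text
t: 19.68
eef_pos: [0.5815, -0.3129, 0.0532]
ee_rot: [3.133, 0.006, -1.397]
force: [0.1, 0.8, 5.1]
width: 0.0239
```

```bash
python3 -m inch '0 0 0 1 0 0 0;0 0 0 2.5 0 0 0;0 0 0 4 0 0 0;0 0 0 5.5 0 0 0;0 0 0 7 0 0 0;0 0 0 9 0 0 0;0 0 0 11 0 0 0;0 0 0 13 0 0 0;0 0 0 15 0 0 0;0 0 0 17 0 0 0;0 0 0 19 0 0 0;0 0 0 19 0 0 0'; python3 look.py w6.png filter:.19; python3 -c "
from h import *
f=grab_frame('scene');save(f,'s6.png');print(pinpoint('scene','filter')[:1])"
```

```text
t: 21.18
eef_pos: [0.5822, -0.3133, 0.2455]
ee_rot: [3.137, 0.004, -1.397]
force: [-0.4, -0.4, -1.6]
width: 0.0233
21.225 [ 0.5816 -0.3129  0.2439] [ 3.1349  0.0056 -1.3974]
filter 0.74 [317. 202.] [ 0.5797 -0.3133  0.19  ]
[{'location': [264.8, 131.5], 'p': 0.64}]
```

View pics/s6.png

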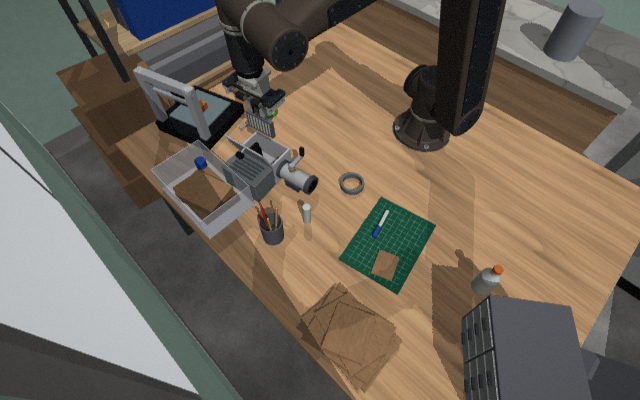

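```bash
python3 -m inch '0 -0.3 2 1 0 0 0;0 -1 6 1 0 0 0;0 -2 11 1 0 0 0;0 -3 17 0 0 0 0;0 -4 23 0 0 0 0;0 -5 29 0 0 0 0;0 -6 35 0 0 0 0;0 -6.5 41 0 0 0 0;0 -7 46 0 0 0 0;0 -7.3 50 0 0 0 0;0 -7.3 53 0 0 0 0;0 -7.3 54.6 0 0 0 0'; python3 -m inch '0 0 0 0 0 0 0;0 0 0 0 0 0 0;0 0 0 0 0 0 0;0 0 0 0 0 0 0'
```

```text
t: 22.88
eef_pos: [0.507, 0.2351, 0.242]
ee_rot: [3.132, 0.007, -1.396]
force: [-0.2, 0.2, -1.1]
width: 0.0236
t: 23.38
eef_pos: [0.5072, 0.2344, 0.2422]
ee_rot: [3.132, 0.007, -1.397]
force: [1.2, -0.6, -1.7]
width: 0.0237
```

```bash
python3 - <<'E'
from h import *
np.set_printoptions(precision=3,suppress=True)
f=grab_frame("scene");t=grab_frame("top");w=grab_frame("wrist")
for c,F in(("scene",f),("top",t),("wrist",w)):
  for n,z in(("filter",.19),("damper_lug",.133),("offcut",0),("marker",0),("tape",0),("gluestick",0),("pencilcup",0),("glue",0),("scissors",0)):
    p=pinpoint(c,n)
    if p: print(c,n,round(p[0]["p"],2),p[0]["location"],onz(F,p[0]["location"],z))
s=f["pixels"][:,:,::-1]
a=cv2.resize(s[100:300,220:460],(480,400),interpolation=2);b=cv2.resize(w["pixels"][:,:,::-1],(320,200))
o=np.zeros((400,800,3),np.uint8);o[:,:480]=a;o[:200,480:]=b;o[200:,480:]=cv2.resize(t["pixels"][100:300,200:520,::-1],(320,200));cv2.imwrite("pics/end.png",o)
E
```

```text
scene filter 0.56 [400.0, 212.0] [0.502 0.235 0.19 ]
scene damper_lug 0.44 [303.1, 150.0] [ 0.505 -0.185  0.133]
scene offcut 0.64 [384.7, 267.8] [0.591 0.285 0.   ]
scene marker 0.41 [382.4, 223.3] [0.466 0.173 0.   ]
scene tape 0.49 [350.6, 182.3] [ 0.413 -0.027  0.   ]
scene gluestick 0.71 [309.5, 224.4] [ 0.651 -0.007  0.   ]
scene pencilcup 0.96 [271.4, 234.0] [ 0.771 -0.074  0.   ]
scene glue 0.73 [481.4, 287.7] [0.427 0.548 0.   ]
scene scissors 0.54 [254.2, 119.9] [ 0.459 -0.545  0.   ]
top filter 0.7 [253.3, 219.4] [0.495 0.201 0.19 ]
top damper_lug 0.56 [385.1, 220.6] [ 0.5   -0.193  0.133]
top offcut 0.54 [236.7, 194.7] [0.591 0.286 0.   ]
top marker 0.5 [271.3, 232.8] [0.464 0.167 0.   ]
top tape 0.53 [325.8, 246.2] [ 0.422 -0.015  0.   ]
top gluestick 0.53 [331.4, 180.9] [ 0.641 -0.032  0.   ]
top pencilcup 0.59 [340.0, 141.8] [ 0.775 -0.06   0.   ]
top scissors 0.65 [485.6, 238.3] [ 0.454 -0.544  0.   ]
wrist filter 0.92 [317.7, 203.6] [0.504 0.234 0.19 ]
wrist offcut 0.89 [294.1, 99.7] [0.584 0.28  0.   ]
wrist marker 0.98 [363.7, 202.4] [0.463 0.162 0.   ]
wrist gluestick 0.81 [534.4, 93.3] [ 0.645 -0.025  0.   ]
wrist glue 0.79 [93.9, 180.8] [0.429 0.539 0.   ]
```

View pics/end.png

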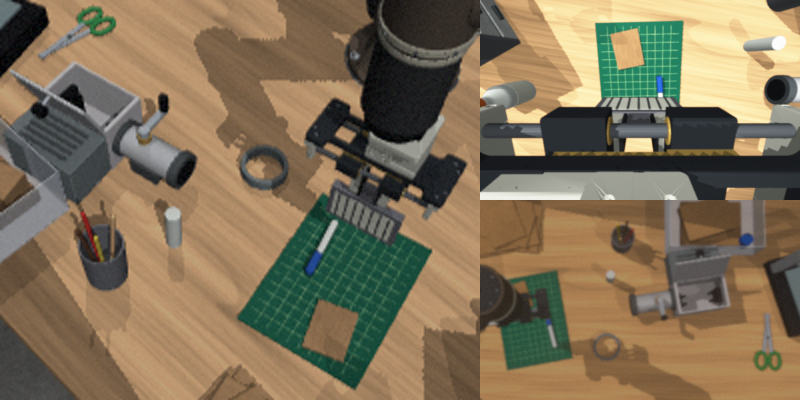

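```bash
python3 -c "
from h import *
s=telemetry.get_state();print(s['t'],s['eef_pos'],s['width'],np.abs(s['qd']).max());print(arm.job_done())"
```

```text
24.875 [0.50702337 0.23504666 0.24201107] 0.023570870800939225 0.002013151947615417
the job is handed in; nothing more can be done
None
```

I shut the damper, lifted the flap back until it stayed open, and drew the filter plate out by its tab. The job was handed in at about 25 s with the plate held still and upright over the mat; no verdict was reported.

**Last checks**
- **Plate:** the jaws read 23.6 mm across the 24 mm tab and the arm was at rest. Its middle is at about (0.507, 0.235), a few millimetres from the mat's estimated middle. I work out the lower edge at about 0.19 m; I did not measure it separately.
- **Flap:** it stands open past upright in the pictures taken after I let go of it.
- **Bystanders:** every one the cameras reported is within about 2 cm of its starting estimate, which is about as closely as the cameras agree. None looks moved.

**What failed or disagreed**
- **First grasp of the lug:** the jaws closed above it. In the pictures the fingers end about 37 mm short of the reported TCP, so I went that much lower for all later grasps, and each one held.
- **Damper angle:** the arm met about 15 N of resistance at the end of its turn, against the 2 N needed to turn it, which points to the shut stop. My wrist and top views put the lug about 2–5° short of the expected stop. The rougher scene view put it about 8° short, right at the tolerance, so the damper is the least certain result.
- **Plate position:** the top camera's estimate was about 35 mm off in y, with the arm partly hiding the plate. The wrist and scene cameras agreed with each other.

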